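Slide the dish carriage to the marked stop

TASK

With a fingertip, press down the rubber pad in the middle of the dish carriage to free its brake, keep it pressed, and push the carriage along the rail until it rests against the marked stop: the one that carries an upright post with a round cap. Then let the pad come up again so that the brake holds, and take the hand away. Never force the carriage along with its brake on; leave the culture dish sitting in its holder, and leave the spare dish, the tube rack and the bottle where they are.

Things in the scene. Friction and masses are not known exactly. Their poses are not given: they have to be found in the camera images.
- rail: Straight aluminium rail with a slot, 460 mm long, 60 mm wide, its top 24 mm above the table, fixed to the table. Origin: middle of its underside, on the table. Its y axis runs along the rail, z up; the dish holder lies on its +x side.
- carriage (a joint): Position of the carriage along the rail in m: 0 at the middle of the rail (where it starts), growing towards the rail's +y. With the brake on, the carriage resists some 14 to 21 N; with the pad pressed it slides with 1 to 2 N.
- carriage_mid (a point): Centre of the carriage, on top of its black plate (33 mm above the table); axes as the rail's. The plate is 90 mm long along the rail, 70 mm wide. At each end it has a black lip across its full width, 10 mm thick along the rail, rising to 55 mm above the table; the space between the lips is 64 mm along the rail, open at both sides, and the press pad is in the middle of it. A finger may also push against the inside of a lip.
- pad_top (a point): Middle of the upper face of the rubber press pad (50 mm along the rail by 44 mm across), which is 46 mm above the table when up, 9 mm below the tops of the lips. Moves with the carriage and the pad.
- press_pad (a joint): How far the press pad is pushed down, in m: about 0 up (brake on), 0.008 fully down. It springs back. Takes about 6 N to start and 7 to 8 N fully down. The brake is free from about 0.001 on; press 4 to 6 mm.
- marked_stop: The stop to go to: steel block clamped over the rail, 20 mm long along the rail, 78 mm across, 40 mm tall, told by the upright post on its middle with a round cap 26 mm across, its top 75 mm above the table. Immovable. It may be at either end of the rail. Origin: under its middle on the table, on the rail's centre line. When the carriage rests against it, carriage_mid is 55 mm from this origin, measured horizontally.
- plain_stop: The other stop, a same steel block without a post, on the other side of the carriage. Immovable. Origin: under its middle on the table.
- seat (a point): Middle of the floor of the dish holder, a round rim (66 mm inside, 6 mm high) on a plate on the carriage's +x side, 77 mm from the carriage's centre, 31 mm above the table.
- dish: Closed whitish round culture dish, 60 mm across, 15 mm high, lying loose in the holder (its top 46 mm above the table). Origin: middle of its underside.
- spare_dish: Bystander: another such closed culture dish, 60 mm across, 15 mm high, loose on the table. Origin: middle of its underside.
- tube_rack: Bystander: white tube rack with capped tubes, 60 by 125 mm, 58 mm high, loose on the table. Origin: middle of its underside.
- media_bottle: Bystander: amber bottle, 60 mm across, 120 mm high, loose on the table. Origin: middle of its underside.
Mind the look-alikes: they are no part of the job. Leave any green or orange look-alike of the marked_stop alone.

How it is judged:
On the way, in this order (a step that is already met when the one before it is completed fails the run):
1. the pad is pressed down while the carriage still stands where it was (value of joint press_pad above 0.002 m and distance of carriage_mid from where it was at the start of the episode below 0.01 m), for 0.05 s.
2. with the pad pressed, the carriage has come up against the marked stop (value of joint press_pad above 0.001 m and horizontal distance between carriage_mid and marked_stop below 0.058 m), for 0.05 s.
At the end, for the whole second after the job is handed in: The carriage rests within 3 mm of touching the marked stop (centres under 58 mm apart), at rest, the pad up again (less than 1 mm down); the dish sits in its holder (within 8 mm of the seat) and the bystanders are within 20 mm of where they were (horizontal distance between carriage_mid and marked_stop below 0.058 m and value of joint press_pad below 0.001 m and velocity of joint carriage between -0.005 and 0.005 m/s and distance between dish and seat below 0.008 m and distance of each of spare_dish, tube_rack, media_bottle from where it was at the start of the episode below 0.02 m).
It fails at once if the carriage is forced along (moving at over 10 mm/s, more than 8 mm from its start and over 5 mm short of the marked stop) with its brake on (pad less than 0.5 mm down) (value of joint press_pad below 0.0005 m and (velocity of joint carriage above 0.01 m/s or velocity of joint carriage below -0.01 m/s) and distance of carriage_mid from where it was at the start of the episode above 0.008 m and horizontal distance between carriage_mid and marked_stop above 0.06 m).
It fails at once if the culture dish is lifted or leaves its holder (distance between dish and seat above 0.012 m).
It fails at once if the spare dish is moved or lifted by more than 25 mm (distance of spare_dish from where it was at the start of the episode above 0.025 m).
It fails at once if the tube rack is moved or lifted by more than 25 mm (distance of tube_rack from where it was at the start of the episode above 0.025 m).
It fails at once if the media bottle is moved or lifted by more than 25 mm (distance of media_bottle from where it was at the start of the episode above 0.025 m).
It also fails if it takes over 40 s, if anything falls off the work surface, if the arm or the gripper's body presses on something with over 40 N, if the wrist force passes 120 N, or if a joint passes its speed limit or range.

ROBOT

A 6-joint arm with a two-finger parallel gripper is mounted at the origin on the work surface. World frame = base frame: x ahead of the robot, y to its left, z up, the work surface at z = 0. Lengths are in m, angles in rad, forces in N, time in s.
With the tool pointing down it reaches from about 0.3 to 0.875 m from the base axis. Payload 6.4 kg.
Tool frame: the origin (TCP) lies on the mounting face of the last link; the fingertips stand 173 mm ahead of it and the grasp point (between the pads) lies 155 mm ahead of it (ctrl.tip_reach is the distance from the TCP to the fingertips, in m); z points along the fingers, y is the line along which they close (so a half turn about z gives the same grasp; the last joint's range is limited). The gripper opens to 85 mm and grips with 20 to 120 N. Pads are 22 mm wide; open, the fingers measure 114 mm over their backs; the gripper's body (76 mm by 85 mm) begins 54 mm behind the grasp point. The pads swing forward as they close: fully open they stand 13 mm farther back than shut.
Start: joints at [-1.476, 0.181, 1.607, -0, 1.354, -0.206], TCP at [0.17, -0.549, 0.405] pointing down, gripper open.
Joint ranges: [-2.99, 2.99], [-0.89, 2.07], [0.3, 2.58], [-1.14, 4.28], [0, 2.63], [-3.12, 3.12]. Speed limits (rad/s): [2.57, 2.57, 3.01, 3.14, 3.14, 3.14].

INTERFACE

Orientations are given as a unit quaternion [w, x, y, z].
In Python, from bench import ctrl gives the robot as it stands.
- The arm moves only by the shell command python3 -m pendant 'ROWS'. ROWS is JSON, a list that holds one entry, the list of rows, each a list of 7 numbers: the opening, from 0 (shut) to 1 (fully open), then the shift along the tool's x, y, z in mm, then the turn, a rotation vector about the tool's x, y, z in rad. A call has 1 to 5 rows; each row is the pose to reach, as a shift and turn from the pose commanded when the call began, along the tool's axes at that moment; what a row does not reach only later rows make up. A row lasts 1/12 s, in which the tool goes at most 41.7 mm and 7.16 degrees, less where a joint would pass 70% of its speed; a pose out of reach is approached as far as the arm can. A call with a gripper value outside its range is refused whole. The fingers move at their own pace and stop on an object; the grip force is fixed at half the most. Time passes only in rows, so rows that repeat a pose let the fingers close. It gives the time, the measured TCP pose, the force, the opening and the grip force at its end, in the units of the state.
- ctrl.get_obs(): the state, without advancing time (a new reading comes with each control period).
- ctrl.camera(name): name is "scene" or "top" or "wrist"; returns the picture (480x640x3 uint8, red, green, blue); there is no depth.
- ctrl.camera_params(name): a dict with "mtx" (3x3 intrinsics, pixels), "distortion" ([k1, k2, p1, p2, k3] as OpenCV has them; the pictures are not rectified), "world_from_camera" (4x4, takes a point from camera to world coordinates); the wrist camera has in their place "tool_from_camera" (4x4, takes a point from camera to tool coordinates, whose origin is the TCP and whose axes are the flange's). Camera axes: x right, y down, z forward; pixel columns grow to the right and rows downward; lengths in m; the calibration is good to about 2 mm. A picture is of the moment at which its call begins: read the wrist's pose just before it. camera_params takes no time and is no camera call.
- ctrl.hand_in(): hands the job in; it is judged then, once.
Trained networks look in the newest picture that a camera, given by its name, has taken for a name from the list of things; names that differ only in an ending like _2 or _b are one class to them, and where a whole thing is asked for, a point or a joint stands for the part that bears it (a point fixed in the world has none). Each returns a list of dicts, best first, with "confidence" (0 to 1); they miss things now and then, are a little off and sometimes report something else, mostly with a low value. They report only what shows in the picture. A call takes as long as a camera call. They do not tell look-alikes from the thing itself.
- ctrl.boxes_of(camera, name): "point" ([column, row] as shares, 0 to 1, of the picture: columns of its width, rows of its height, amid what is visible of it).
The state is a dict: "time_s": time; "q": joint angles; "dq": joint speeds; "joint_efforts": joint torques, N m; "eef_pos": TCP position; "eef_rot": TCP orientation; "wrist_force": force on the tool from outside, world axes, zero at the start; "torque": the same for the moment, N m; "opening": opening from 0.0 (shut) to 1.0 (fully open); "grasp_force": force on a finger pad.
Only numpy, scipy, OpenCV 4.12 (cv2) and the standard library are available. Lean on these libraries where they do the work, as an engineer would, in place of code of your own. Each camera call takes 0.05 s, during which the arm holds its last target. There are 200 camera calls.

## Working session

There is one attempt and no reset: what is moved stays moved. The work goes in short steps, Python scripts to look and compute and a shell command to move; the robot and the scene stay as the last step left them, time stands still between calls to the robot, and variables do not carry over. Pictures are saved under pics/ and viewed, at most 10 in all, crops included, and the job is handed in when it is done.

```bash
mkdir -p pics
cat > h.py <<'E'
import numpy as np,cv2
from bench import ctrl
from scipy.spatial.transform import Rotation as R
def wfc(c):
    p=ctrl.camera_params(c)
    return np.array(p["mtx"]),np.array(p["distortion"]),np.array(p["world_from_camera"])
def pix2w(c,uv,z):
    K,D,T=wfc(c)
    n=cv2.undistortPoints(np.array([[uv]],float),K,D)[0,0]
    d=T[:3,:3]@[n[0],n[1],1]; o=T[:3,3]
    return o+d*(z-o[2])/d[2]
def w2pix(c,P):
    K,D,T=wfc(c); T=np.linalg.inv(T)
    return cv2.projectPoints(np.array(P,float).reshape(-1,3),cv2.Rodrigues(T[:3,:3])[0],T[:3,3],K,D)[0].reshape(-1,2)
def toolshift(d,rot):
    w,x,y,z=rot
    return R.from_quat([x,y,z,w]).inv().apply(d)*1000
E
python3 - <<'E'
from h import *
for c in("top","scene"):
    im=ctrl.camera(c); cv2.imwrite(f"pics/{c}0.png",im[:,:,::-1])
    for n in("rail","carriage_mid","pad_top","marked_stop","plain_stop","dish","spare_dish","tube_rack","media_bottle"):
        print(c,n,[(round(b["point"][0]*640),round(b["point"][1]*480),round(b["confidence"],2)) for b in ctrl.boxes_of(c,n)[:4]])
o=ctrl.get_obs();print(o["time_s"],o["eef_pos"],o["eef_rot"],ctrl.tip_reach)
print(R.from_quat(np.roll(o["eef_rot"],-1)).as_matrix().round(3))
E
```

```text
top rail [(323, 252, 0.89)]
top carriage_mid []
top pad_top [(319, 254, 0.91), (221, 138, 0.67)]
top marked_stop [(497, 235, 0.84), (502, 306, 0.82), (399, 266, 0.76)]
top plain_stop [(230, 243, 0.78), (320, 254, 0.74)]
top dish [(328, 211, 0.67), (225, 313, 0.5)]
top spare_dish [(224, 311, 0.91)]
top tube_rack [(376, 331, 0.71)]
top media_bottle [(222, 140, 0.66), (318, 252, 0.52)]
scene rail [(305, 281, 0.87), (314, 273, 0.34)]
scene carriage_mid [(314, 273, 0.87)]
scene pad_top [(308, 263, 0.51)]
scene marked_stop [(155, 323, 0.91), (201, 355, 0.89), (251, 297, 0.61)]
scene plain_stop [(368, 244, 0.88)]
scene dish [(327, 283, 0.66)]
scene spare_dish [(332, 223, 0.82), (310, 265, 0.67)]
scene tube_rack [(236, 268, 0.73)]
scene media_bottle [(441, 265, 0.97)]
1.0 [ 0.17038686 -0.5492003   0.40471041] [2.51019769e-05 9.88713087e-01 1.49821332e-01 5.88681873e-07] 0.1734
[[ 0.955  0.296  0.   ]
 [ 0.296 -0.955 -0.   ]
 [-0.     0.    -1.   ]]
```

View pics/top0.png

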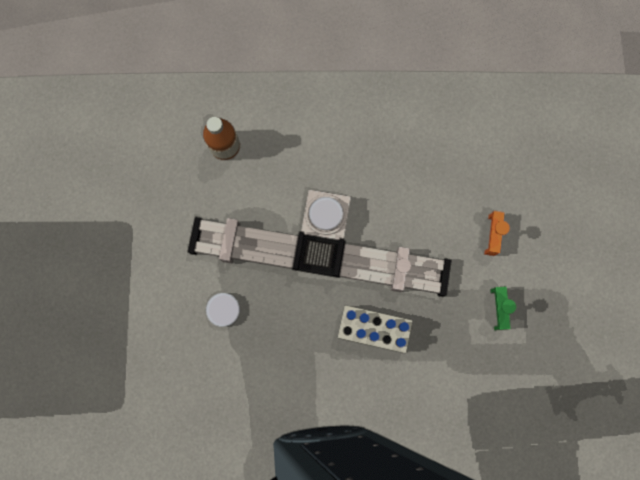

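View pics/scene0.png

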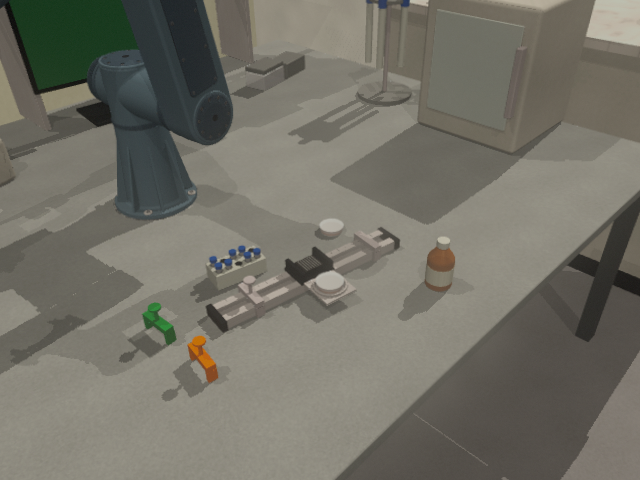

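The top view shows the carriage with its pad at (319,254) and the dish at (326,213). The rail runs from (195,236) to (446,277).

Things that could be taken for the marked stop:
- steel block with a post and cap on the rail, (402,267)
- plain steel block on the rail, (230,241)
- orange look-alike off the rail, (497,233)
- green look-alike off the rail, (503,306)

I choose the steel one on the rail at (402,267). Next I measure it and check it in a close crop.

Run:
```python
from h import *
im=ctrl.camera("top")
pad=pix2w("top",(319,254),.046); pad2=pix2w("scene",(308,263),.046)
cap=pix2w("top",(403,264),.075); e1=pix2w("top",(195,236),.024); e2=pix2w("top",(446,277),.024); pl=pix2w("top",(230,241),.04)
dish=pix2w("top",(326,213),.046); 
for n,v in dict(pad=pad,pad2=pad2,cap=cap,plain=pl,e1=e1,e2=e2,dish=dish,rack=pix2w("top",(376,328),.05),spare=pix2w("top",(223,310),.015)).items(): print(n,v.round(4))
print(np.linalg.norm((cap-pad)[:2]),np.linalg.norm(e2-e1),np.linalg.norm((dish-pad)[:2]))
u=(e2-e1)[:2];print(np.degrees(np.arctan2(u[1],u[0])), (dish-pad)[:2]@u/np.linalg.norm(u))
o=ctrl.get_obs()
crop=im[180:350,180:460].copy()
crop=cv2.resize(crop,None,fx=2.8,fy=2.8,interpolation=cv2.INTER_CUBIC)
u=u/np.linalg.norm(u);v=np.array([-u[1],u[0]])
pts=[np.r_[pad[:2]+a*u*.025+b*v*.022,.046] for a in(-1,1) for b in(-1,1)]+[pad]+[np.r_[pad[:2]+a*u*.045+b*v*.035,.055] for a in(-1,1) for b in(-1,1)]
for p in w2pix("top",pts): cv2.circle(crop,tuple(((p-[180,180]+.5)*2.8).astype(int).tolist()),2,(255,0,0),-1)
cv2.imwrite("pics/crop1.png",crop[:,:,::-1])
```

```text
pad [0.5666 0.0365 0.046 ]
pad2 [0.5666 0.0339 0.046 ]
cap [ 0.5437 -0.112   0.075 ]
plain [0.5922 0.2002 0.04  ]
e1 [0.6048 0.2691 0.024 ]
e2 [ 0.5266 -0.1976  0.024 ]
dish [0.643  0.0236 0.046 ]
rack [ 0.4328 -0.0646  0.05  ]
spare [0.4673 0.2141 0.015 ]
0.15017565360272817 0.47323041225244167 0.0774262067088508
-99.50813722939951 8.664209094600618e-05
```

View pics/crop1.png

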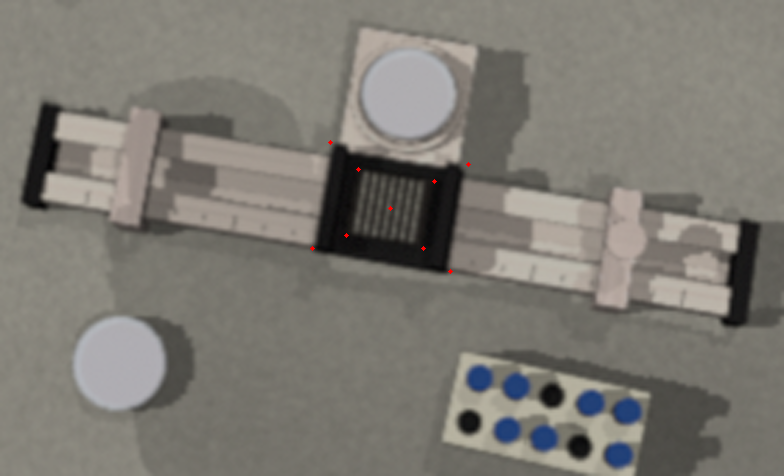

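The crop confirms the choice. The steel stop with the round cap is at crop (627,239), which is about (404,265) in the full picture, and it's clamped on the rail. The pad is centred at crop (390,207). Measured travel is about 95 mm towards −y, and the dish offset (77 mm) and rail length agree with the given sizes.

Now I shut the gripper and move above the pad, with the tool's y across the rail.

```bash
cat > rem.py <<'E'
from h import *
import sys
pad=np.array([.5666,.0362]);u=np.array([-.165,-.9863]);s=float(sys.argv[1])/1000;z=float(sys.argv[2])/1000
o=ctrl.get_obs();r=R.from_quat(np.roll(o["eef_rot"],-1))
t=np.r_[pad+u*s,z+ctrl.tip_reach]
y=np.array([.9863,-.165,0]);zz=np.array([0,0,-1]);Rt=R.from_matrix(np.c_[np.cross(y,zz),y,zz])
print("t",o["time_s"],"shift",r.inv().apply(t-o["eef_pos"]).round(4)*1000,"turn",(r.inv()*Rt).as_rotvec().round(3),"F",np.round(o["wrist_force"],1),"open",o["opening"],"tip",np.round(o["eef_pos"]-[0,0,ctrl.tip_reach],4))
E
python3 rem.py 10 120
python3 -m pendant '[[[0,547,-433,0,0,0,-1.1],[0,547,-433,0,0,0,-1.1],[0,547,-433,0,0,0,-1.1],[0,547,-433,0,0,0,-1.1],[0,547,-433,0,0,0,-1.1]]]'
python3 rem.py 10 120
```

```text
t 1.05 shift [ 547.4 -432.8  111.3] turn [ 0.     0.    -1.104] F [ 0.1 -0.   0.6] open 1.0000004917202534 tip [ 0.1704 -0.5492  0.2313]
time_s: 1.47
eef_pos: [0.2887, -0.3756, 0.4047]
eef_rot: [0.0, 0.894, 0.449, 0.0]
wrist_force: [0.1, -0.4, 0.1]
opening: 0.304
grasp_force: 0.0
t 1.4667 shift [487.4 -18.3 111.3] turn [ 0.     0.    -0.474] F [ 0.1 -0.4  0.1] open 0.3038443949195505 tip [ 0.2887 -0.3756  0.2313]
```

```bash
python3 -m pendant '[[[0,487,-18,0,0,0,-0.474],[0,487,-18,0,0,0,-0.474],[0,487,-18,0,0,0,-0.474],[0,487,-18,0,0,0,-0.474],[0,487,-18,0,0,0,-0.474]]]' >/dev/null
python3 rem.py 10 120
```

```text
t 1.8833 shift [253.5 116.8 111.7] turn [ 0.001  0.001 -0.   ] F [ 1.  -0.4  0.6] open 0.0008666552378877871 tip [ 0.4078 -0.2044  0.2317]
```

```bash
python3 -m pendant '[[[0,254,117,0,0,0,0],[0,254,117,0,0,0,0],[0,254,117,0,0,0,0],[0,254,117,0,0,0,0],[0,254,117,0,0,0,0]]]' >/dev/null
python3 rem.py 10 120
python3 -m pendant '[[[0,66,31,40,0,0,0],[0,66,31,111,0,0,0],[0,66,31,111,0,0,0],[0,66,31,111,0,0,0],[0,66,31,111,0,0,0]]]' >/dev/null
python3 rem.py 10 65
python3 - <<'E'
from h import *
cv2.imwrite("pics/s1.png",ctrl.camera("scene")[180:380,150:450][:,:,::-1].repeat(2,0).repeat(2,1))
t=ctrl.camera("top")[180:350,180:460]
cv2.imwrite("pics/t1.png",cv2.resize(t,None,fx=2.8,fy=2.8)[:,:,::-1])
E
```

```text
t 2.3 shift [ 64.7  28.3 111.6] turn [ 0.001  0.    -0.005] F [ 1.  -1.3  0.7] open 0.0036466549172064445 tip [ 0.526  -0.0325  0.2316]
t 2.7167 shift [-0.  -0.1 51. ] turn [-0.009 -0.    -0.004] F [-1.9 -0.4  0.9] open 0.004768850781957481 tip [0.5655 0.0263 0.116 ]
```

View pics/s1.png

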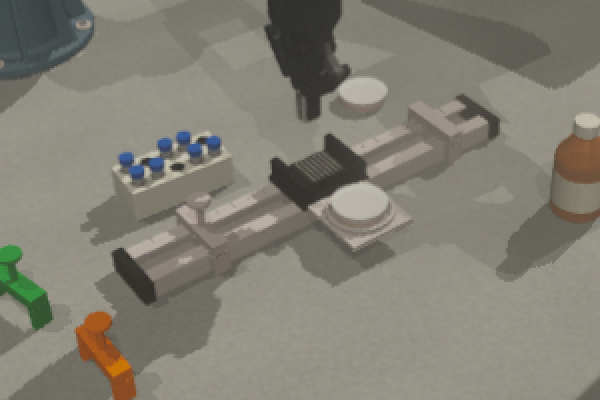

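The finger is shut and hovering above the pad, with its tip at crop (308,117), about (304,238) in the full picture. The dish and bystanders are undisturbed. Next I descend to just above the pad and feel for it.

```bash
python3 -c "
from h import *
o=ctrl.get_obs();print('expected tip px',w2pix('scene',np.array(o['eef_pos'])-[0,0,ctrl.tip_reach]))"
python3 -m pendant '[[[0,0,0,30,0.009,0,0.004],[0,0,0,55,0.009,0,0.004],[0,0,0,62,0.009,0,0.004],[0,0,0,66,0.009,0,0.004],[0,0,0,66,0.009,0,0.004]]]' >/dev/null
python3 rem.py 10 46
python3 -m pendant '[[[0,0,0,0,0,0,0],[0,0,0,1,0,0,0],[0,0,0,2,0,0,0],[0,0,0,3,0,0,0],[0,0,0,3,0,0,0]]]' >/dev/null
python3 rem.py 10 41
```

```text
expected tip px [[304.11191728 237.46296618]]
t 3.2333 shift [ 1.6 -2.8  9.8] turn [-0.007  0.    -0.01 ] F [-0.1  0.3  0. ] open 0.0009606117780457487 tip [0.5675 0.0243 0.0557]
t 3.65 shift [ 0.8 -2.1 10.6] turn [-0.009 -0.    -0.009] F [ 0.1 -0.1 -0.1] open 0.004781575238788803 tip [0.567  0.0251 0.0516]
```

```bash
python3 -m pendant '[[[0,1,-2,2,0,0,0],[0,1,-2,4,0,0,0],[0,1,-2,6,0,0,0],[0,1,-2,7,0,0,0],[0,1,-2,7,0,0,0]]]' >/dev/null
python3 rem.py 10 41
python3 -m pendant '[[[0,0,0,1,0,0,0],[0,0,0,2,0,0,0],[0,0,0,2,0,0,0]]]' >/dev/null
python3 rem.py 10 41
```

```text
t 4.0667 shift [-0.3 -0.   3.4] turn [-0.01  -0.    -0.009] F [-2.4  0.3  5.6] open -0.0011379583674130155 tip [0.5651 0.0266 0.0444]
t 4.3167 shift [-0.3 -0.   1.5] turn [-0.009 -0.    -0.009] F [-2.6  0.5  5.7] open -2.3559889225952382e-05 tip [0.5651 0.0266 0.0425]
```

```bash
python3 -m pendant '[[[0,0,0,1,0,0,0],[0,0,0,1.5,0,0,0],[0,0,0,1.5,0,0,0]]]' >/dev/null
python3 rem.py 10 41
python3 -m pendant '[[[0,-2,0,0,0,0,0],[0,-4,0,0,0,0,0],[0,-7,0,0,0,0,0],[0,-11,0,0,0,0,0],[0,-15,0,0,0,0,0]]]' >/dev/null
python3 rem.py 10 41
python3 -c "
from h import *
cv2.imwrite('pics/s2.png',cv2.resize(ctrl.camera('scene')[180:380,150:450],None,fx=2.6,fy=2.6)[:,:,::-1])
for n in ('dish','pad_top'): print(n,[(np.array(b['point'])*[640,480]).round(1) for b in ctrl.boxes_of('scene',n)[:2]])"
```

```text
t 4.5667 shift [-0.2 -0.   0.1] turn [-0.009 -0.    -0.009] F [-2.9  1.1  5.7] open 0.001578179785871081 tip [0.565  0.0266 0.0411]
t 4.9833 shift [14.7 -0.1  0.2] turn [-0.009 -0.    -0.009] F [-2.   2.   6.6] open -0.001480166026490445 tip [0.5625 0.0118 0.0412]
dish [array([322.6, 286.8])]
pad_top [array([304.1, 269.5]), array([368.8, 244.8])]
```

View pics/s2.png

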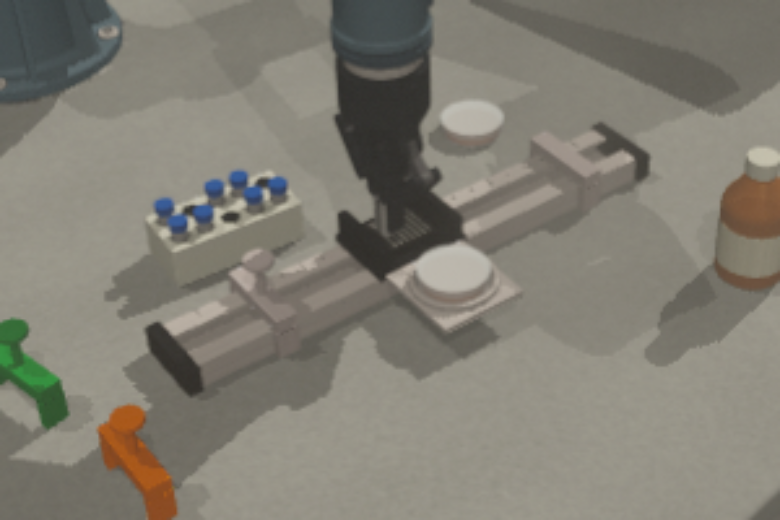

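The finger is on the pad and the carriage moves with it; the dish went from (327,283) to (323,287) and is still in its holder. I keep pushing.

```bash
python3 -m pendant '[[[0,-4,0,0,0,0,0],[0,-9,0,0,0,0,0],[0,-14,0,0,0,0,0],[0,-19,0,0,0,0,0],[0,-24,0,0,0,0,0]]]' >/dev/null
python3 rem.py 105 41
python3 -m pendant '[[[0,-5,0,0,0,0,0],[0,-10,0,0,0,0,0],[0,-15,0,0,0,0,0],[0,-20,0,0,0,0,0],[0,-25,0,0,0,0,0]]]' >/dev/null
python3 rem.py 105 41
python3 -m pendant '[[[0,-5,0,0,0,0,0],[0,-10,0,0,0,0,0],[0,-14,0,0,0,0,0],[0,-17,0,0,0,0,0],[0,-20,0,0,0,0,0]]]' >/dev/null
python3 rem.py 105 41
```

```text
t 5.55 shift [-56.1   0.7   0.3] turn [-0.009 -0.    -0.009] F [-1.4  2.   6.1] open -2.591722388176204e-05 tip [ 0.5583 -0.012   0.0413]
t 5.9667 shift [-31.1   0.6   0.3] turn [-0.009 -0.    -0.009] F [-1.4  0.8  6.4] open 0.002038920326998639 tip [ 0.554  -0.0367  0.0413]
t 6.3833 shift [-11.    0.6   0.3] turn [-0.009 -0.    -0.009] F [-1.3  2.1  5.4] open -0.0006930226457284904 tip [ 0.5506 -0.0564  0.0414]
```

```bash
python3 -m pendant '[[[0,-2,0,0,0,0,0],[0,-4,0,0,0,0,0],[0,-6,0,0,0,0,0],[0,-8,0,0,0,0,0]]]' >/dev/null
python3 rem.py 105 41
python3 -m pendant '[[[0,-2,0,0,0,0,0],[0,-4,0,0,0,0,0],[0,-6,0,0,0,0,0],[0,-6,0,0,0,0,0]]]' >/dev/null
python3 rem.py 105 41
python3 -c "
from h import *
cv2.imwrite('pics/s3.png',cv2.resize(ctrl.camera('scene')[220:350,190:380],None,fx=4,fy=4)[:,:,::-1])"
```

```text
t 6.7167 shift [-3.1  0.6  0.4] turn [-0.009 -0.    -0.009] F [-1.5  1.3  6.2] open -0.004617275763110551 tip [ 0.5493 -0.0642  0.0414]
t 7.05 shift [2.9 0.5 0.4] turn [-0.008 -0.    -0.009] F [-0.8  0.9  5.9] open 0.0014878880125741478 tip [ 0.5483 -0.0702  0.0414]
```

View pics/s3.png

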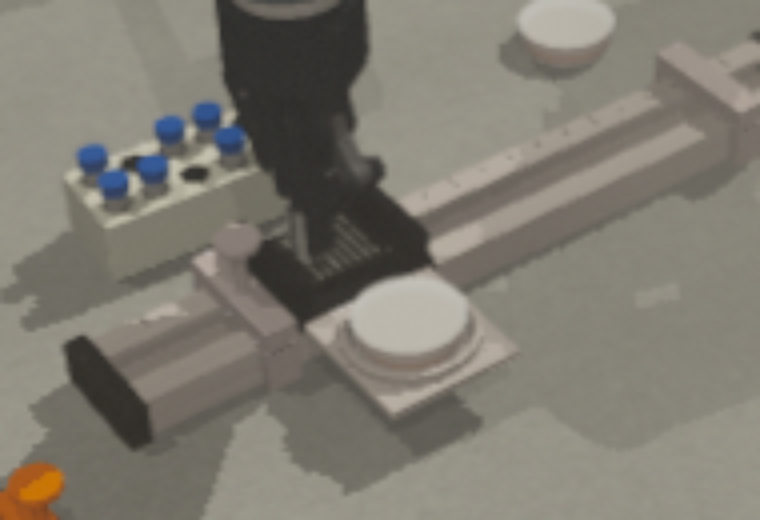

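The carriage is close to the stop: its lip is at crop (290,300) and the block edge at (270,320). The dish is in place. I continue until the force shows contact.

```bash
for i in 1 2 3; do
python3 -m pendant '[[[0,-1,0,0,0,0,0],[0,-2,0,0,0,0,0],[0,-2,0,0,0,0,0]]]' >/dev/null
python3 rem.py 105 41; done
```

```text
t 7.35 shift [4.5 0.4 0.5] turn [-0.008 -0.001 -0.009] F [-0.7  3.7  6.5] open 0.0008261831860946186 tip [ 0.5481 -0.0717  0.0415]
t 7.6 shift [6.4 0.3 0.5] turn [-0.007 -0.001 -0.009] F [-0.4  4.8  6. ] open 0.003101685020216071 tip [ 0.5479 -0.0737  0.0415]
t 7.85 shift [8.4 0.2 0.6] turn [-0.007 -0.001 -0.009] F [0.7 3.8 6.9] open -0.00031813843113631473 tip [ 0.5476 -0.0756  0.0416]
```

The force plateau at 4–5 N means the finger now slips on the pad with the carriage stopped. To be sure, I push on to the inside of the lip.

```bash
for i in 1 2 3 4 5; do
python3 -m pendant '[[[0,-1,0,0,0,0,0],[0,-2,0,0,0,0,0]]]' >/dev/null
python3 rem.py 105 41; done
```

```text
t 8.0167 shift [10.3  0.2  0.6] turn [-0.007 -0.001 -0.009] F [1.2 5.9 5.2] open -0.001403697054112321 tip [ 0.5472 -0.0775  0.0416]
t 8.1833 shift [12.3  0.2  0.6] turn [-0.007 -0.001 -0.009] F [0.1 4.9 5.8] open -0.0005645352169689014 tip [ 0.5469 -0.0795  0.0416]
t 8.35 shift [14.   0.2  0.6] turn [-0.007 -0.002 -0.01 ] F [2.8 9.8 7.1] open 0.003772348052869474 tip [ 0.5466 -0.0811  0.0416]
t 8.5167 shift [14.6  0.2  0.7] turn [-0.007 -0.005 -0.01 ] F [ 4.4 18.3  7.9] open -0.004431561163992542 tip [ 0.5465 -0.0817  0.0416]
t 8.6833 shift [15.2  0.3  0.8] turn [-0.007 -0.008 -0.01 ] F [ 6.9 25.6  9. ] open 0.0010587792975188465 tip [ 0.5463 -0.0823  0.0417]
```

The force is now 26 N against the lip, so the carriage is firmly on the stop with the pad still down. I relax some of the push and lift straight up while still touching the lip.

```bash
python3 -m pendant '[[[0,1,0,0,0,0,0],[0,2,0,0,0,0,0],[0,2,0,0,0,0,0]]]' >/dev/null
python3 rem.py 105 41
python3 -m pendant '[[[0,0,0,-2,0,0,0],[0,0,0,-4,0,0,0],[0,0,0,-6,0,0,0],[0,0,0,-8,0,0,0],[0,0,0,-8,0,0,0]]]' >/dev/null
python3 rem.py 105 41
python3 -m pendant '[[[0,2,0,-5,0,0,0],[0,4,0,-15,0,0,0],[0,4,0,-40,0,0,0],[0,4,0,-80,0,0,0],[0,4,0,-120,0,0,0]]]' >/dev/null
python3 -m pendant '[[[0,60,-40,0,0,0,0],[0,60,-80,0,0,0,0],[0,60,-120,0,0,0,0],[0,60,-150,0,0,0,0],[0,60,-150,0,0,0,0]]]' >/dev/null
python3 rem.py 105 41
python3 - <<'E'
from h import *
im=ctrl.camera("top");cv2.imwrite("pics/t4.png",cv2.resize(im[180:350,180:460],None,fx=2.8,fy=2.8)[:,:,::-1])
s=ctrl.camera("scene");cv2.imwrite("pics/s4.png",cv2.resize(s[220:350,190:380],None,fx=4,fy=4)[:,:,::-1])
for n,z in(("dish",.046),("pad_top",.046)): print(n,[pix2w("top",np.array(b["point"])*[640,480],z).round(4) for b in ctrl.boxes_of("top",n)[:3]])
E
```

```text
t 8.9333 shift [14.4  0.3  0.7] turn [-0.007 -0.004 -0.009] F [ 3.8 13.4  6.1] open 0.003427135102068003 tip [ 0.5465 -0.0815  0.0416]
t 9.35 shift [14.6  1.6  6.6] turn [-0.011 -0.005 -0.009] F [ 2.8 11.9 -2.6] open -0.003107654566531183 tip [ 0.5452 -0.0815  0.0476]
t 10.1833 shift [-48.6 157.3 125.5] turn [-0.015 -0.    -0.007] F [-0.1 -1.1  0.3] open 0.0016780390313234827 tip [0.4045 0.0073 0.1688]
dish [array([ 0.627 , -0.0729,  0.046 ])]
pad_top [array([ 0.5528, -0.0558,  0.046 ]), array([ 0.5681, -0.0567,  0.046 ])]
```

View pics/t4.png

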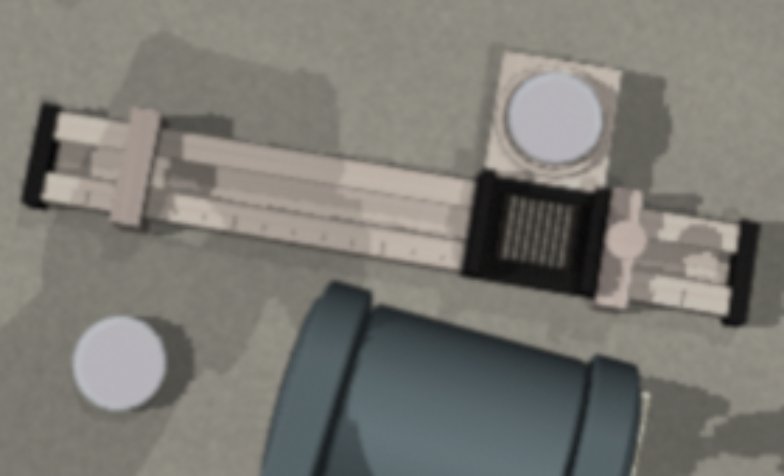

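View pics/s4.png

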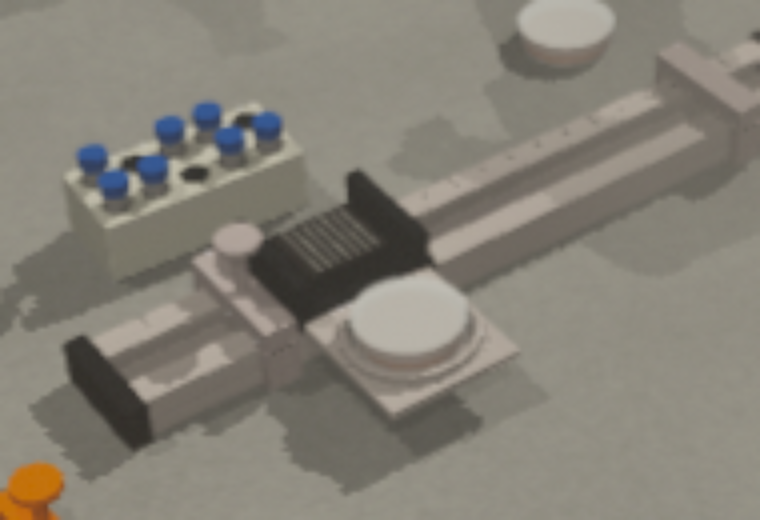

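Both views show the carriage against the post stop: lip at top crop (600,240), block at (615,245). The pad is up, the dish is in its rim at (555,118), the bystanders are unmoved and the hand is clear, so I hand it in.

```bash
python3 -c "
from bench import ctrl
print(ctrl.hand_in())"
```

```text
the job is handed in; nothing more can be done
None
```

The job is handed in, with no verdict shown: the last pictures show the carriage against the post-marked stop, the pad up, the dish in its holder and the bystanders where they were.

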